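# Park the round polishing stone at the top of its draining gutter

## Robot

A 6-joint arm with a two-finger parallel gripper is mounted at the origin on the work surface. World frame = base frame: x ahead of the robot, y to its left, z up, the work surface at z = 0. Lengths are in m, angles in rad, forces in N, time in s.
With the tool pointing down it reaches from about 0.325 to 0.775 m from the base axis. Payload 5.5 kg.
Tool frame: the origin (TCP) lies midway between the tips of the shut fingers; the grasp point (between the pads) lies 19 mm behind it (env.pinch_z is the distance from the TCP to the grasp point, in m); z points along the fingers, y is the direction in which the jaws open and shut (so a half turn about z gives the same grasp; the last joint's range is limited). The gripper opens to 85 mm and grips with 20 to 120 N. Pads are 22 mm wide; open, the fingers measure 114 mm over their backs; the gripper's body (76 mm by 85 mm) begins 54 mm behind the grasp point. The pads swing forward as they close: fully open they stand 13 mm farther back than shut.
Start: joints at [-1.366, 0.091, 1.231, -0, 1.82, -0.057], TCP at [0.155, -0.58, 0.231] pointing down, gripper open.
Joint ranges: [-2.87, 2.87], [-0.86, 2.18], [0.17, 2.46], [-1.51, 4.65], [0.06, 2.69], [-2.65, 2.65]. Speed limits (rad/s): [2.57, 2.57, 3.01, 3.14, 3.14, 3.14].

## Interface

Orientations are given as a rotation vector (axis times angle).
In Python, from workcell import env gives the robot as it stands.
- The arm moves only by the tool send_rows, never from a script. Its argument "targets" is a list of rows, each a list of 6 numbers: the shift along the tool's x, y, z in mm, then the turn, a rotation vector about the tool's x, y, z in rad. A call has 1 to 12 rows; each row is the pose to reach, as a shift and turn from the pose measured when the call began, along the tool's axes at that moment; what a row does not reach only later rows make up. A row lasts 1/10 s, in which the tool goes at most 50 mm and 8.59 degrees, less where a joint would pass 70% of its speed; a pose out of reach is approached as far as the arm can. A call with a gripper value outside its range is refused whole. "claw" is the opening, from 0 (shut) to 1 (fully open), set as the call begins (left out, the last holds). The fingers move at their own pace and stop on an object; "squeeze" is the grip in N (left out, the last holds). Time passes only in rows, so rows that repeat a pose let the fingers close. It gives the time, the measured TCP pose, the force and the opening at its end, in the units of the state.
- env.read_state(): the state, without advancing time (a new reading comes with each control period).
- env.capture(name): name is "scene" or "top" or "wrist"; returns a dict with "img" (384x512x3 uint8, blue, green, red), "fx", "fy", "cx", "cy" (pixels), "dist_coeffs" ([k1, k2, p1, p2, k3] as OpenCV has them; the pictures are not rectified), "eye" and "rotation" of the camera in the world. Camera axes: x right, y up, looking along -z (the intrinsics and any distortion apply to the point x, -y, -z); pixel columns grow to the right and rows downward; lengths in m; the calibration is good to about 2 mm. A picture is of the moment at which its call begins. There is no depth.
- env.sign_off(): hands the job in, once; it reports no verdict.
The state is a dict: "clock": time; "q": joint angles; "dq": joint speeds; "tau": joint torques, N m; "ee_pos": TCP position; "tcp_rot": TCP orientation; "force": force on the tool from outside, world axes, zero at the start; "moment": the same for the moment, N m; "width": finger opening in m.
Only numpy, scipy, OpenCV 4.12 (cv2) and the standard library are available. Lean on these libraries where they do the work, as an engineer would, in place of code of your own. Each camera call takes 0.05 s, during which the arm holds its last target. There are 200 camera calls.

## Task

The drum-shaped polishing stone has been rinsed and lies at the low end of its sloping split-bamboo draining gutter. Nudge it up the gutter with the fingertips, over the low ridge, until it is home against the teak stop block, so that it stays there to drain and does not roll back, and take the hand away. Push it gently: do not grip it, lift it or let it run, and leave the things around it where they lie.

Things in the scene. Friction and masses are not known exactly. Their poses are not given: they have to be found in the camera images.
- gutter: Draining gutter, fixed on a teak stand: half a split bamboo, open upwards, 275 mm long, bore 90 mm across, wall 8 mm, sloping 8 degrees. Origin: mid-length on the lowest line of the bore, 78 mm above the ledge. x points up the slope, y across, z out of the bore; side rims at z = 33 mm. Beyond its low end, on the ledge, stands a fixed terracotta drip dish, 22 mm high, 84 mm across.
- stone: Polishing stone, a drum 48 mm across, 56 mm long, 0.2 to 0.42 kg, wet, slippery. It lies across the gutter and rolls on its two rims, centre at gutter z = 34 mm, underside at z = 10 mm. Origin: its centre; y is its axle. Starts against the lip, centre at gutter x = -91 mm. Let go below the ridge it runs back; past the ridge it settles into its seat. A push at axle height needs up to 8 N.
- lip (a point): Top of the low end's lip, a bamboo node 9 mm high across the bore, mid-width: gutter x = -115 mm, z = 9 mm.
- ridge (a point): Top of the low ridge across the bore, mid-width: a trimmed node 2.2 mm high, its downhill side pared to a ramp 24 mm long, its uphill side short and rounded. Gutter x = 68 mm, z = 2 mm.
- stop_face (a point): On the flat downhill face of the fixed teak stop block at the top end, mid-width: gutter x = 106 mm, z = 34 mm. The block is 76 mm wide, its top at gutter z = 60 mm.
- seat (a point): Where the stone's centre is when home between ridge and stop block, mid-width: gutter x = 81 mm, z = 34 mm (1 mm short of touching the stop face).
- mallet: Carved teak mallet lying on the ledge beside the gutter: 264 mm long along its x, cross head 120 x 38 x 28 mm centred 115 mm from the origin at its +x end, origin under the handle. To be left alone.
- rod_gauge: Brass rod gauge, 160 mm long, up to 16 mm thick, lying on the ledge on the other side of the gutter, origin under its middle, along its x. To be left alone.
- bronze_key: Bevelled bronze key, 200 x 52 x 14 mm, lying flat on the ledge, origin under its middle, along its x. To be left alone.
- resonator: Bamboo resonator tube, 58 mm across, 150 mm high, standing open end up on the ledge, origin under its middle. To be left alone.
Not all that is in view belongs to the job. Of the things that look like the stone, the smallest one is meant.

How it is judged:
At the end, for the whole second after the job is handed in: The stone lies at rest in the gutter between the ridge and the stop block, its centre within 5 mm of the home point along the gutter, 8 mm across it and 4 mm in height, with the robot clear of it (x of stone in the frame of gutter between 0.077 and 0.086 m and y of stone in the frame of gutter between -0.008 and 0.008 m and z of stone in the frame of gutter between 0.03 and 0.038 m and linear speed of stone below 0.02 m/s); the robot touches nothing.
It fails at once if the stone is lifted: its centre rises more than 12 mm above its rolling height in the gutter (z of stone in the frame of gutter above 0.046 m).
It fails at once if the stone is gripped or rammed: the fingers press on it with more than 25 N (contact force between the fingers and stone above 25 N).
It fails at once if the stone is flung or runs away: faster than 0.35 m/s (linear speed of stone above 0.35 m/s).
It fails at once if a thing lying around (mallet, rod gauge, bronze key or resonator tube) is moved more than 15 mm (distance of any of mallet, rod_gauge, bronze_key, resonator from where it was at the start of the episode above 0.015 m).
It also fails if it takes over 45 s, if anything falls off the work surface, if the arm or the gripper's body presses on something with over 40 N, if the wrist force passes 120 N, or if a joint passes its speed limit or range.

## Working session

There is one attempt and no reset: what is moved stays moved. The work goes in short steps, Python scripts to look and compute and a tool call to move; the robot and the scene stay as the last step left them, time stands still between calls to the robot, and variables do not carry over. Pictures are saved under pics/ and viewed, about 8 in all and at most 12, crops included, and the job is handed in when it is done.

Besides the shell and the picture viewer there is one more tool, called after "Call:" by a JSON object that holds its "op" and its "data", one argument or row to a line. send_rows: Moves the arm, as the interface text tells. Its arguments: {"type":"object","properties":{"targets":{"type":"array"},"claw":{"type":"number"},"squeeze":{"type":"number"}},"required":["targets"]}

```bash
ls; mkdir -p pics; cat > h.py <<'E'
import numpy as np, cv2
from workcell import env
from scipy.spatial.transform import Rotation as R
def K(c): return np.array([[c['fx'],0,c['cx']],[0,c['fy'],c['cy']],[0,0,1.]])
def ray(c,uv):
    p=cv2.undistortPoints(np.array(uv,float).reshape(-1,1,2),K(c),np.array(c['dist_coeffs'],float)).reshape(-1,2)
    d=np.c_[p[:,0],-p[:,1],-np.ones(len(p))]
    return np.array(c['eye']), d@np.array(c['rotation']).T
def onz(c,uv,z):
    e,d=ray(c,uv); return e+d*((z-e[2])/d[:,2])[:,None]
def proj(c,P):
    q=(np.atleast_2d(P)-np.array(c['eye']))@np.array(c['rotation']); q=q*[1,-1,-1]
    return cv2.projectPoints(q,np.zeros(3),np.zeros(3),K(c),np.array(c['dist_coeffs'],float))[0].reshape(-1,2)
def tri(c1,u1,c2,u2):
    A=np.zeros((3,3));b=np.zeros(3)
    for c,u in((c1,u1),(c2,u2)):
        e,d=ray(c,[u]);d=d[0]/np.linalg.norm(d[0]);M=np.eye(3)-np.outer(d,d);A+=M;b+=M@e
    return np.linalg.solve(A,b)
E
python3 - <<'E'
from h import *
a=env.capture("scene");b=env.capture("top")
import pickle;pickle.dump((a,b),open('c.pkl','wb'))
for n,c in(("scene",a),("top",b)):
    cv2.imwrite(f'pics/{n}.png',cv2.resize(c['img'],(800,600),interpolation=cv2.INTER_CUBIC)); print(n,c['eye'],c['fx'],np.array(c['rotation']).round(2).tolist())
E
```

```text
pics
scene [ 1.13970779 -0.65983357  0.99386257] 414.50990789332394 [0.75, 0.31, 0.68]
top [0.35990713 0.01229342 1.52002544] 493.26576699736864 [0.08, -0.1, -1.56]
```

View pics/scene.png

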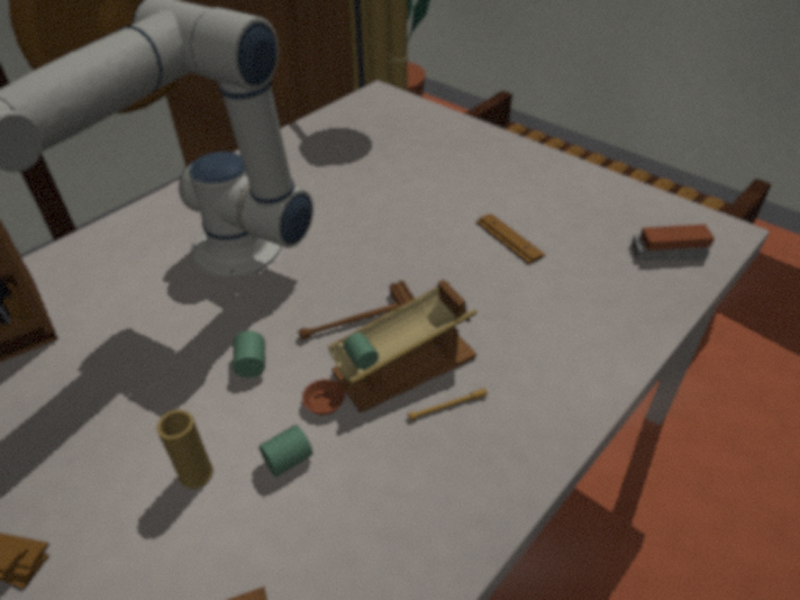

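View pics/top.png

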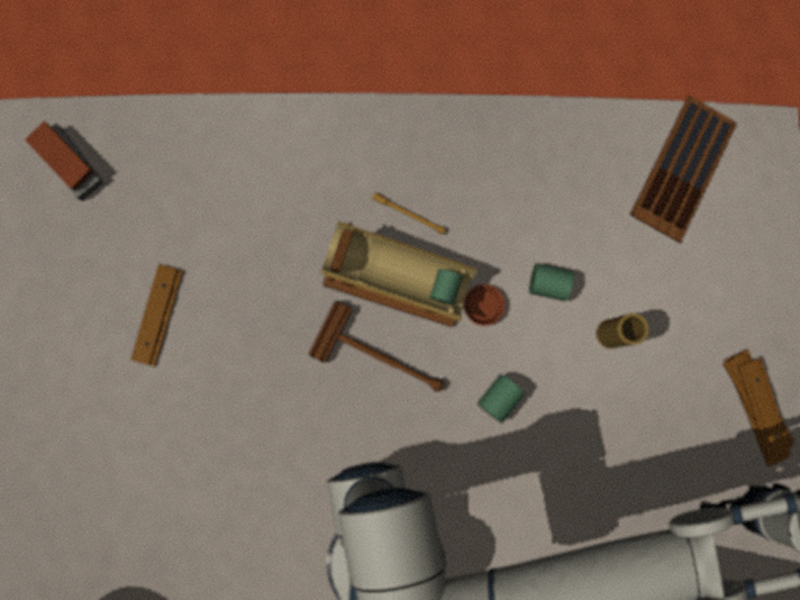

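```bash
sed -i "s/np.array(c\['rotation'\])/R.from_rotvec(c['rotation']).as_matrix()/" h.py
python3 - <<'E'
import pickle,cv2,numpy as np
a,b=pickle.load(open('c.pkl','rb'))
A=a['img'][172:268,192:312];B=b['img'][138:213,200:325]
cv2.imwrite('pics/sc.png',cv2.resize(A,None,fx=6,fy=6,interpolation=cv2.INTER_CUBIC))
cv2.imwrite('pics/tc.png',cv2.resize(B,None,fx=6,fy=6,interpolation=cv2.INTER_CUBIC))
from h import *
# green blobs
for c,z in((a,.03),(b,.03)):
    h=cv2.cvtColor(c['img'],cv2.COLOR_BGR2HSV);m=cv2.inRange(h,(60,60,40),(95,255,255))
    n,l,s,ce=cv2.connectedComponentsWithStats(m)
    for i in range(1,n):
        if s[i,4]>80: 
            r=cv2.minAreaRect(np.argwhere(l==i)[:,::-1].astype(np.float32)); print(s[i],ce[i].round(1),onz(c,[ce[i]],z).round(3),np.round(r[1],1),r[2])
print(env.read_state())
E
```

```text
[150 213  18  28 420] [158.8 226.2] [[ 0.323 -0.22   0.03 ]] [27. 17.] 90.0
[221 214  19  21 242] [230.2 223.9] [[ 0.486 -0.066  0.03 ]] [20.8 13.5] 57.52880859375
[168 274  30  30 506] [182.6 287.7] [[ 0.552 -0.321  0.03 ]] [20.4 28.3] 59.036251068115234
[340 170  27  22 447] [352.7 180.1] [[ 0.553 -0.324  0.03 ]] [25.3 18.5] 12.52880573272705
[277 173  18  21 261] [285.2 182.9] [[ 0.543 -0.116  0.03 ]] [13.6 19. ] 18.434947967529297
[307 241  28  28 448] [320.6 254.4] [[ 0.326 -0.223  0.03 ]] [19.1 24.4] 39.289405822753906
{'clock': 0.1, 'q': array([-1.36567130e+00,  9.18299115e-02,  1.23174528e+00, -1.76199036e-05,
        1.81979013e+00, -5.66794795e-02]), 'dq': array([-0.0013205 , -0.00066731, -0.00343047,  0.00074237, -0.00066122,
        0.00110376]), 'tau': array([ 3.27321352e-03, -4.60213530e+01, -4.19220901e+01, -7.22587720e-05,
        1.06041893e-02, -3.95059533e-05]), 'ee_pos': array([ 0.15524995, -0.57931803,  0.23024758]), 'tcp_rot': array([-3.11296432e+00, -4.09830779e-01,  2.33107643e-04]), 'force': array([0.06294824, 0.6083882 , 0.99262963]), 'moment': array([-0.01569798, -0.0580448 , -0.01620942]), 'width': 0.08480177261205522}
```

View pics/sc.png

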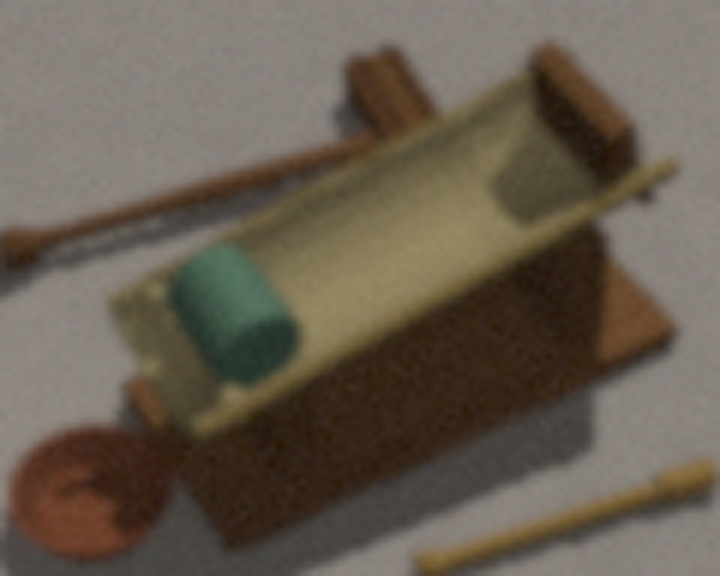

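View pics/tc.png

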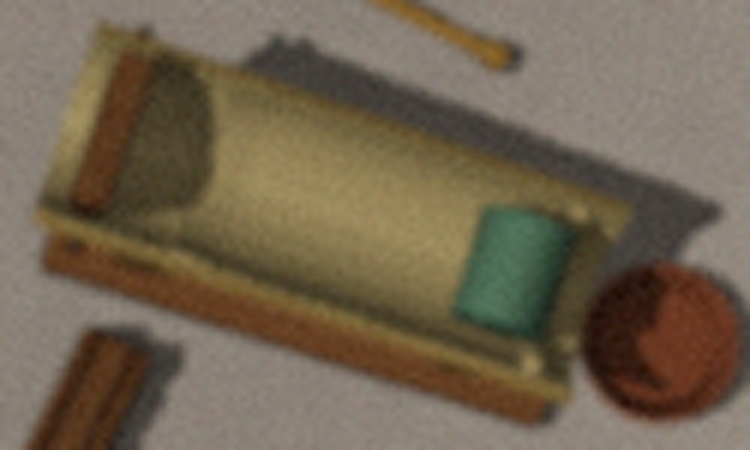

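```bash
cat >> h.py <<'E'
import os,json
if os.path.exists('g.json'):
    g=json.load(open('g.json')); GR=np.array(g['R']); GO=np.array(g['o'])
    def G2W(p): return GO+np.atleast_2d(p)@GR.T
    def W2G(p): return (np.atleast_2d(p)-GO)@GR
E
python3 - <<'E'
import pickle,json
from h import *
from scipy.optimize import least_squares
a,b=pickle.load(open('c.pkl','rb'))
T=lambda l:np.array(l)/6.+[200,138]; S=lambda l:np.array(l)/6.+[192,172]
ut=T([(632,207),(567,400),(103,25),(40,215)]); us=S([(200,435),(112,298),(675,165)])
h=.1375;w=.0516
C=np.array([(-h,-w,.033),(-h,w,.033),(h,-w,.033),(h,w,.033)])
sh=np.sin(np.radians(8));ch=np.cos(np.radians(8))
def frame(p):
    c,s=np.cos(p[2]),np.sin(p[2]); x=np.array([c*ch,s*ch,sh]);y=np.array([-s,c,0]);return np.c_[x,y,np.cross(x,y)],np.array([p[0],p[1],.078])
# stop block top downhill edge ends and stone centre as extra
def f(p):
    M,o=frame(p);P=o+C@M.T
    return np.r_[(proj(b,P)-ut).ravel(),(proj(a,P[:3])-us).ravel()]
r=least_squares(f,[.55,0,1.4]);M,o=frame(r.x);print(r.x,r.fun.reshape(-1,2).round(1).tolist())
json.dump(dict(R=M.tolist(),o=o.tolist()),open('g.json','w'))
import importlib,h as H;importlib.reload(H)
st=tri(a,(230.2,223.9),b,(285.2,182.9));print('stone',st,H.W2G(st).round(4))
dw=lambda c,p:proj(c,H.G2W(p)).round(1).tolist()
print('stone pred',dw(a,(-.091,0,.034)),dw(b,(-.091,0,.034)))
print('stoptop pred in crops',[((np.array(proj(c,H.G2W([(.106,-.038,.06),(.106,.038,.06)])))-off)*6).round().tolist() for c,off in((a,[192,172]),(b,[200,138]))])
print('axis world',M[:,0],'seat',H.G2W((.081,0,.034)),'start',H.G2W((-.091,0,.034)))
E
```

```text
[ 0.56327632 -0.0203039   1.26404143] [[0.1, -1.2], [0.6, 0.0], [-0.5, -1.7], [-1.5, 0.5], [-0.7, -0.2], [-2.3, -0.4], [0.3, -0.5]]
stone [ 0.53409849 -0.10963263  0.10057747] [[-0.0899  0.0008  0.0354]]
stone pred [[230.2, 224.6]] [[285.6, 182.8]]
stoptop pred in crops [[[605.0, 139.0], [520.0, 51.0]], [[159.0, 54.0], [108.0, 206.0]]]
axis world [0.29902789 0.94404087 0.1391731 ] seat [[0.5860687  0.05165242 0.12294214]] start [[ 0.53463591 -0.11072261  0.09900436]]
```

```bash
cat > go.py <<'E'
import sys
from h import *
s=env.read_state(); T=R.from_rotvec(s['tcp_rot']); Tm=T.as_matrix()
opts=[R.from_matrix(np.c_[k*GR[:,0],-k*GR[:,1],-GR[:,2]]) for k in(1,-1)]
best=min(opts,key=lambda o:(T.inv()*o).magnitude())
print('clk',s['clock'],'tcp gutter mm',(W2G(s['ee_pos'])*1e3).round(1),'F gutter',(s['force']@GR).round(2),'w',round(s['width'],4))
for o in opts: print('turn',(T.inv()*o).as_rotvec().round(4),'best' if o is best else '')
print('tool axes in gutter (cols)',(GR.T@Tm).round(3).tolist())
for a in sys.argv[1:]:
    p=G2W(np.array(eval(a))/1e3)[0]; print(a,'world',p.round(3),'shift mm',((p-s['ee_pos'])@Tm*1e3).round(1))
E
python3 go.py "(-150,0,150)" "(-150,0,20)"
```

```text
clk 0.1 tcp gutter mm [[-628.6  220.2  242.1]] F gutter [0.73 0.12 0.9 ] w 0.0848
turn [ 0.0684  0.1268 -1.0007] best
turn [ 0.1482 -0.0799  2.1353] 
tool axes in gutter (cols) [[0.533, -0.835, -0.138], [-0.843, -0.538, 0.001], [-0.075, 0.116, -0.99]]
(-150,0,150) world [ 0.512 -0.182  0.206] shift mm [ 447.6 -291.6   25.1]
(-150,0,20) world [ 0.518 -0.165  0.077] shift mm [ 457.3 -306.6  153.9]
```

Call:
{"op": "send_rows", "data": {
  "targets": [
    [40,-27,2,0.006,0.012,-0.09],
    [81,-53,4,0.012,0.023,-0.18],
    [122,-80,7,0.019,0.035,-0.27],
    [163,-106,9,0.025,0.046,-0.364],
    [204,-133,11,0.031,0.058,-0.455],
    [244,-159,14,0.037,0.069,-0.546],
    [285,-186,16,0.044,0.081,-0.637],
    [326,-212,18,0.05,0.092,-0.728],
    [367,-239,20,0.056,0.104,-0.819],
    [407,-265,23,0.062,0.115,-0.91],
    [448,-292,25,0.068,0.127,-1.0],
    [448,-292,25,0.068,0.127,-1.0]
  ],
  "claw": 0.28
}}

```text
clock: 1.3
ee_pos: [0.5147, -0.1766, 0.2044]
tcp_rot: [-2.455, -1.812, -0.174]
force: [-1.2, 0.1, -0.1]
width: 0.0238
```

```bash
python3 go.py "(-150,0,150)" "(-150,0,24)"
```

```text
clk 1.3 tcp gutter mm [[-144.5   -0.9  147.9]] F gutter [-0.24  1.15 -0.12] w 0.0238
turn [-0.0022 -0.0029  0.0077] best
turn [ 0.0045 -0.0034 -3.1339] 
tool axes in gutter (cols) [[1.0, 0.008, 0.003], [0.008, -1.0, 0.002], [0.003, -0.002, -1.0]]
(-150,0,150) world [ 0.512 -0.182  0.206] shift mm [-5.5 -0.9 -2.1]
(-150,0,24) world [ 0.517 -0.165  0.081] shift mm [ -5.9  -0.7 123.9]
```

Call:
{"op": "send_rows", "data": {
  "targets": [
    [-6,-1,0,0,0,0.008],
    [-6,-1,25,0,0,0.008],
    [-6,-1,55,0,0,0.008],
    [-6,-1,80,0,0,0.008],
    [-6,-1,100,0,0,0.008],
    [-6,-1,114,0,0,0.008],
    [-6,-1,122,0,0,0.008],
    [-6,-1,124,0,0,0.008],
    [-6,-1,124,0,0,0.008]
  ]
}}

```text
clock: 2.2
ee_pos: [0.5172, -0.1656, 0.0814]
tcp_rot: [-2.463, -1.802, -0.174]
force: [0.2, -1.0, -0.1]
width: 0.0236
```

```bash
python3 go.py "(-150,0,24)"; python3 - <<'E'
from h import *
a=env.capture("scene");b=env.capture("top")
A=a['img'][150:270,180:320];B=b['img'][130:220,190:330]
im=np.vstack([cv2.resize(x,None,fx=f,fy=f,interpolation=cv2.INTER_CUBIC) for x,f in((A,2.7),(B,2.7))]);cv2.imwrite('pics/d.png',im);print(im.shape)
E
```

```text
clk 2.2 tcp gutter mm [[-150.5    0.    24.6]] F gutter [-0.9  -0.47  0.06] w 0.0236
turn [-0.0013 -0.0026 -0.0007] best
turn [-4.1000e-03  2.0000e-03  3.1408e+00] 
tool axes in gutter (cols) [[1.0, -0.001, 0.003], [-0.001, -1.0, 0.001], [0.003, -0.001, -1.0]]
(-150,0,24) world [ 0.517 -0.165  0.081] shift mm [0.5 0.  0.6]
(567, 378, 3)
```

View pics/d.png

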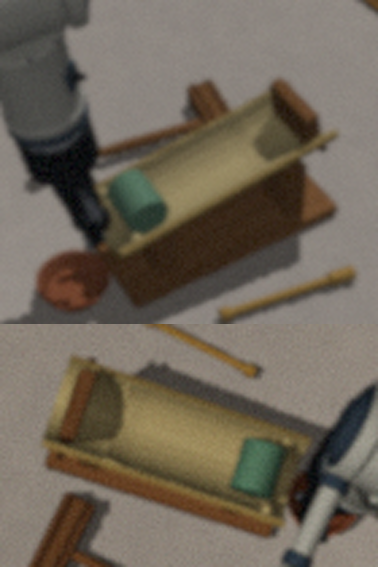

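The fingers stand just downhill of the stone, which is still at the lip (upper crop, stone at 138,200; fingers at 95,230). Nothing has been disturbed, so I'm advancing slowly.

Call:
{"op": "send_rows", "data": {
  "targets": [
    [5,0,0,0,0,0],
    [10,0,0,0,0,0],
    [14,0,0,0,0,0],
    [17,0,0,0,0,0],
    [19,0,0,0,0,0],
    [21,0,0,0,0,0],
    [23,0,0,0,0,0],
    [25,0,0,0,0,0],
    [27,0,0,0,0,0],
    [29,0,0,0,0,0],
    [31,0,0,0,0,0]
  ]
}}

```text
clock: 3.4
ee_pos: [0.5269, -0.1364, 0.0866]
tcp_rot: [-2.464, -1.803, -0.175]
force: [-0.4, -1.2, 0.5]
width: 0.0237
```

```bash
cat > st.py <<'E'
from h import *
def blob(c,z=.034):
    h=cv2.cvtColor(c['img'],cv2.COLOR_BGR2HSV);m=cv2.inRange(h,(60,60,40),(95,255,255))
    n,l,s,ce=cv2.connectedComponentsWithStats(m)
    e=[]
    for i in range(1,n):
        if s[i,4]<60: continue
        E,d=ray(c,[ce[i]]); o=(E-GO)@GR; dg=(d[0])@GR; p=o+dg*((z-o[2])/dg[2])
        if abs(p[0])<.14 and abs(p[1])<.05: e.append((s[i,4],(p*1e3).round(1),ce[i]))
    return max(e,key=lambda t:t[0],default=None)
a=env.capture("scene");b=env.capture("top")
A,B=blob(a),blob(b);print('scene',A,'top',B)
if A and B: print('tri',(W2G(tri(a,A[2],b,B[2]))*1e3).round(1))
E
python3 go.py; python3 st.py
```

```text
clk 3.4 tcp gutter mm [[-119.3   -0.4   25.4]] F gutter [-1.24  0.05  0.64] w 0.0237
turn [-0.     -0.0022 -0.0005] best
turn [-0.0034  0.      3.1411] 
tool axes in gutter (cols) [[1.0, -0.001, 0.002], [-0.001, -1.0, 0.0], [0.002, -0.0, -1.0]]
scene (np.int32(196), array([-81.2,  -0.9,  34. ]), array([233.21428571, 223.14285714])) top (np.int32(260), array([-84.7,   0.6,  34. ]), array([283.49230769, 182.33076923]))
tri [[-82.9  -0.1  34.2]]
```

Call:
{"op": "send_rows", "data": {
  "targets": [
    [2,0,0,0,0,0],
    [5,0,0,0,0,0],
    [8,0,0.5,0,0,0],
    [11,0,1,0,0,0],
    [14,0,1,0,0,0],
    [17,0,1,0,0,0],
    [20,0,1,0,0,0],
    [23,0,1,0,0,0],
    [26,0,1,0,0,0],
    [29,0,1,0,0,0],
    [32,0,1,0,0,0],
    [35,0,1,0,0,0]
  ]
}}

```text
clock: 4.7
ee_pos: [0.5376, -0.1027, 0.0906]
tcp_rot: [-2.463, -1.803, -0.176]
force: [-0.7, -1.5, -0.4]
width: 0.0237
```

```bash
python3 go.py|head -1; python3 st.py
```

```text
clk 4.7 tcp gutter mm [[-83.7  -0.4  24.5]] F gutter [-1.63  0.21 -0.15] w 0.0237
scene (np.int32(172), array([-45. ,  -1.8,  34. ]), array([243.95930233, 217.44767442])) top (np.int32(258), array([-48.6,   1.1,  34. ]), array([271.81782946, 178.47286822]))
tri [[-46.7   0.   33.1]]
```

The stone stays centred and the force is low, so I'll continue.

Call:
{"op": "send_rows", "data": {
  "targets": [
    [3,0,0,0,0,0],
    [6,0,0,0,0,0],
    [9,0,0,0,0,0],
    [12,0,0,0,0,0],
    [15,0,0,0,0,0],
    [18,0,0,0,0,0],
    [21,0,0,0,0,0],
    [24,0,0,0,0,0],
    [27,0,0,0,0,0],
    [30,0,0,0,0,0],
    [33,0,0,0,0,0],
    [36,0,0,0,0,0]
  ]
}}

```text
clock: 6.0
ee_pos: [0.5484, -0.0681, 0.0957]
tcp_rot: [-2.462, -1.804, -0.176]
force: [0.1, -1.6, 1.2]
width: 0.0241
```

Call:
{"op": "send_rows", "data": {
  "targets": [
    [3,0,0,0,0,0],
    [6,0,0,0,0,0],
    [9,0,0,0,0,0],
    [12,0,0,0,0,0],
    [15,0,0,0,0,0],
    [18,0,0,0,0,0],
    [21,0,0,0,0,0],
    [24,0,0,0,0,0],
    [27,0,0,0,0,0],
    [30,0,0,0,0,0],
    [33,0,0,0,0,0],
    [36,0,0,0,0,0]
  ]
}}

```text
clock: 7.2
ee_pos: [0.5593, -0.0339, 0.1009]
tcp_rot: [-2.462, -1.804, -0.176]
force: [-0.3, -1.2, 0.4]
width: 0.0238
```

```bash
python3 go.py|head -1; python3 st.py
```

```text
clk 7.2 tcp gutter mm [[-10.9  -0.3  24.7]] F gutter [-1.12 -0.04  0.61] w 0.0238
scene (np.int32(133), array([28.8, -5.3, 34. ]), array([265.73684211, 206.42857143])) top (np.int32(233), array([26.5,  1.7, 34. ]), array([247.35193133, 170.30901288]))
tri [[28.3 -0.1 29. ]]
```

Call:
{"op": "send_rows", "data": {
  "targets": [
    [3,0,0,0,0,0],
    [6,0,0,0,0,0],
    [9,0,0,0,0,0],
    [12,0,0,0,0,0],
    [15,0,0,0,0,0],
    [17,0,0,0,0,0],
    [19,0,0,0,0,0],
    [21,0,0,0,0,0],
    [23,0,0,0,0,0],
    [25,0,0,0,0,0],
    [27,0,0,0,0,0],
    [29,0,0,0,0,0]
  ]
}}

```text
clock: 8.5
ee_pos: [0.568, -0.0062, 0.1051]
tcp_rot: [-2.461, -1.804, -0.177]
force: [-0.6, -2.0, -0.2]
width: 0.0239
```

Call:
{"op": "send_rows", "data": {
  "targets": [
    [1.5,0,0,0,0,0],
    [3,0,0,0,0,0],
    [4.5,0,0,0,0,0],
    [6,0,0,0,0,0],
    [7.5,0,0,0,0,0],
    [9,0,0,0,0,0],
    [10.5,0,0,0,0,0],
    [12,0,0,0,0,0],
    [13,0,0,0,0,0]
  ]
}}

```text
clock: 9.4
ee_pos: [0.5719, 0.0064, 0.107]
tcp_rot: [-2.461, -1.804, -0.177]
force: [-0.5, -0.9, -0.1]
width: 0.0241
```

```bash
python3 go.py|head -1; python3 st.py
```

```text
clk 9.4 tcp gutter mm [[31.8 -0.2 24.8]] F gutter [-1.02  0.19  0.05] w 0.0241
scene (np.int32(122), array([72.7, -7.4, 34. ]), array([278.43442623, 200.02459016])) top (np.int32(187), array([73.6,  3. , 34. ]), array([231.7540107 , 165.43315508]))
tri [[74.7  0.8 24.7]]
```

Call:
{"op": "send_rows", "data": {
  "targets": [
    [1,0,0,0,0,0],
    [2,0,0,0,0,0],
    [3,0,0,0,0,0],
    [4,0,0,0,0,0],
    [5,0,0,0,0,0],
    [6,0,0,0,0,0],
    [7,0,0,0,0,0],
    [8,0,0,0,0,0],
    [9,0,0,0,0,0]
  ]
}}

```text
clock: 10.4
ee_pos: [0.5747, 0.0152, 0.1082]
tcp_rot: [-2.461, -1.804, -0.177]
force: [-0.6, -0.2, -0.6]
width: 0.0237
```

```bash
python3 go.py|head -1; python3 st.py; python3 - <<'E'
from h import *
a=env.capture("scene");b=env.capture("top")
A=a['img'][150:250,220:340];B=b['img'][130:205,190:310]
im=np.vstack([cv2.resize(x,None,fx=3.3,fy=3.3,interpolation=cv2.INTER_CUBIC) for x in(A,B)]);cv2.imwrite('pics/e.png',im)
E
```

```text
clk 10.4 tcp gutter mm [[41.1 -0.1 24.7]] F gutter [-0.47  0.46 -0.57] w 0.0237
scene (np.int32(156), array([89.5, -4.7, 34. ]), array([282.58974359, 196.90384615])) top (np.int32(215), array([87.1,  3.2, 34. ]), array([227.28372093, 163.98604651]))
tri [[89.3  1.1 28.3]]
```

View pics/e.png

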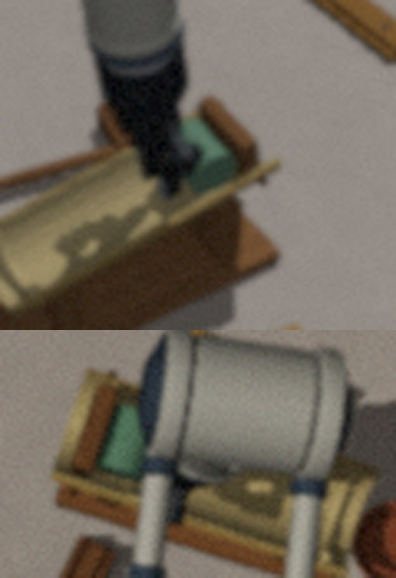

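The stone (upper crop at 207,155) now lies at the stop block ahead of the fingers, and the contact force is about 0. I'll back off a little and check that it holds.

Call:
{"op": "send_rows", "data": {
  "targets": [
    [-1,0,0,0,0,0],
    [-3,0,0,0,0,0],
    [-5,0,0,0,0,0],
    [-8,0,0,0,0,0],
    [-12,0,0,0,0,0],
    [-16,0,0,0,0,0],
    [-20,0,0,0,0,0]
  ]
}}

```text
clock: 11.3
ee_pos: [0.5686, -0.0042, 0.1053]
tcp_rot: [-2.461, -1.804, -0.177]
force: [-0.1, -0.0, 0.4]
width: 0.0239
```

```bash
python3 go.py|head -1; python3 st.py
```

```text
clk 11.3 tcp gutter mm [[20.5 -0.2 24.7]] F gutter [-0.01  0.09  0.44] w 0.0239
scene (np.int32(229), array([84.8,  1.9, 34. ]), array([280.08733624, 196.34934498])) top (np.int32(273), array([82.7,  0.7, 34. ]), array([229.02197802, 163.66300366]))
tri [[83.4  0.7 35.9]]
```

It stays at about x = 82–83 mm. I'm withdrawing back and then up.

Call:
{"op": "send_rows", "data": {
  "targets": [
    [-15,0,0,0,0,0],
    [-35,0,0,0,0,0],
    [-50,0,-10,0,0,0],
    [-60,0,-35,0,0,0],
    [-60,0,-70,0,0,0],
    [-70,0,-105,0,0,0],
    [-90,0,-135,0,0,0],
    [-120,0,-150,0,0,0],
    [-160,0,-150,0,0,0],
    [-200,0,-150,0,0,0],
    [-220,0,-150,0,0,0],
    [-220,0,-150,0,0,0]
  ]
}}

```text
clock: 12.6
ee_pos: [0.4949, -0.2356, 0.222]
tcp_rot: [-2.466, -1.798, -0.176]
force: [0.4, 0.6, -0.6]
width: 0.0241
```

```bash
python3 go.py|head -1; python3 st.py; python3 - <<'E'
from h import *
a=env.capture("scene");b=env.capture("top")
im=np.vstack([cv2.resize(a['img'][150:270,180:320],None,fx=2.7,fy=2.7,interpolation=cv2.INTER_CUBIC),cv2.resize(b['img'][110:220,190:330],None,fx=2.42,fy=2.42,interpolation=cv2.INTER_CUBIC,dst=None)[:, :378] if 0 else cv2.resize(b['img'][115:220,190:330],(378,272),interpolation=cv2.INTER_CUBIC)]);cv2.imwrite('pics/f.png',im)
E
```

```text
clk 12.6 tcp gutter mm [[-2.037e+02  2.000e-01  1.740e+02]] F gutter [ 0.62 -0.23 -0.66] w 0.0241
scene (np.int32(238), array([84.4,  1. , 34. ]), array([280.1302521 , 196.56722689])) top (np.int32(273), array([82.5,  0.6, 34. ]), array([229.06959707, 163.65934066]))
tri [[83.3  0.5 35.1]]
```

View pics/f.png

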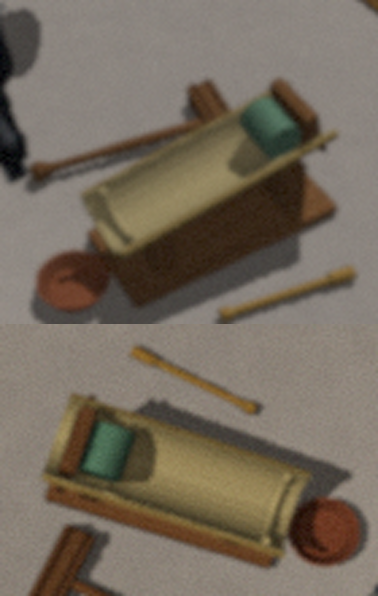

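The stone rests against the stop block (upper crop 270,125; lower 108,450). The hand is clear, and the mallet and rod gauge are where they were. I'm handing in.

```bash
python3 -c "
from workcell import env
print(env.sign_off())"
```

```text
the job is handed in; nothing more can be done
None
```

The stone is home: I pushed it up the gutter with the two fingertips held 24 mm apart, over the ridge and against the stop block. I then took the hand away and handed the job in at about 13 s of the 45 s allowed. Of the three green drums, I took the one in the gutter, which was clearly the smallest.

- **Position:** the last check put the stone at gutter x ≈ 83 mm, y ≈ 0.5 mm, z ≈ 35 mm. The same measurement read about 1 mm high in x and z at the known start position. The reading did not change between my first backing off and full withdrawal.
- **Disagreement:** the two cameras, taken singly, gave x = 84.4 mm and 82.5 mm. Both are inside the 77–86 mm band, but they differ by about 2 mm.
- **Forces:** readings after each push stayed at about 2 N or less. The stone rolled the last few millimetres into the seat by itself; I did not measure its speed there.
- **Surroundings:** the mallet and rod gauge look unmoved in the last picture. The bronze key and resonator were outside that crop, and the arm did not touch them as far as I could tell. I did not measure any of them again.

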